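# Centre the beaker on the balance pan and tare

### The job

The empty beaker stands well off to one side on the balance's round pan. Gently nudge it with the fingertips along the pan to the middle, without picking it up, tipping it or leaning on the pan; then, with the beaker left to itself, press the tare key (the broad oblong key at the right of the display, seen from the robot) fully down and let it go. Leave the other two keys and everything else on the bench alone.

Things in the scene. Friction and masses are not known exactly. Their poses are not given: they have to be found in the camera images.
- balance: Grey top-loading balance, fixed. Origin on the bench under its middle; +x to its rear, +y to its left seen from the front (robot's side), z up. Rear housing 190 x 200 mm, x -55 to +135 mm, 56 mm high; in front a blue panel (x -138 to -48 mm) slopes 0.21 rad down to the front, 55 to 36 mm above the bench, display in its middle (y -38 to +46 mm). Nothing on it is higher than the pan.
- pan: Round flat steel weighing pan, 160 mm across and 8 mm thick with rounded edges, carried rigidly 40 mm behind the balance's origin. Its turned rings (140, 100 and 60 mm across, flat) are concentric. Origin at the centre of its underside, 66 mm above the bench; its own yaw means nothing.
- pan_centre (a point): The middle of the pan, on its top surface, 74 mm above the bench.
- beaker: Empty low-form 100 ml glass beaker, round, 50 mm across (53 mm at the rim), 65 mm high, 2.5 mm wall, 50 to 110 g, loose, standing upright on the pan 32 to 48 mm from its middle in any direction. Origin at the centre of its underside. It slides on the pan and stays where it is left; pushed low (10 to 25 mm above the pan) it does not tip.
- tare_top (a point): Middle of the top face of the tare key: an oblong grey key, 38 mm (balance y) x 24 mm, on the sloped panel at the right of the display, its face 6 mm proud of the panel and sloping with it. No other key lies within 100 mm of it.
- tare (a joint): Travel of the tare key square to the panel: 0 up, 0.004 m fully down; it springs back by itself. About 1.5 N starts it and 4 N holds it fully down; it counts as pressed beyond 3 mm.
- power (a joint): Travel of the on/off key (m, 0 up to 0.004 down): the rear one of two round 16 mm keys at the left of the display. Not to be pressed.
- unit (a joint): Travel of the unit key (m, 0 up to 0.004 down): the front one of the two round keys at the left of the display. Not to be pressed.
- dropper_a: Amber glass dropper bottle with white collar and dark rubber bulb, 29 mm across, 85 mm high, loose, beside the balance's left side, level with the pan. Origin at the centre of its underside. Leave alone.
- dropper_b: A second such dropper bottle, beside the left front of the balance. Leave alone.
- weight: Brass check weight with a knob, 38 mm across, 53 mm high, loose, beside the balance's right side. Origin at the centre of its underside. Leave alone.
- spatula: Thin double-ended steel weighing spatula, 154 mm long, 11 mm wide, 4 mm thick, lying at the right front of the balance. Origin under its middle. Leave alone.
- flask: Stoppered conical glass flask, 82 mm across the base, 128 mm high, to the left of the balance. Origin at the centre of its underside. Leave alone.
- slide_box: Box of microscope slides with a red lid, 62 x 86 x 30 mm, to the right of the balance. Origin at the centre of its underside. Leave alone.
- dish: Small white porcelain dish, 72 mm across, 26 mm high, at the left front. Origin at the centre of its underside. Leave alone.
There are look-alikes about, which are no part of the job. What is shaped like the beaker but blue or green is not meant.

How it is judged:
By the outcome, as a careful person would: the job done as asked, in the order asked, and still so for the second after the job is handed in, with the robot touching nothing.
It also fails if it takes over 45 s, if anything falls off the work surface, if the arm or the gripper's body presses on something with over 40 N, if the wrist force passes 120 N, or if a joint passes its speed limit or range.

### The arm

A 6-joint arm with a two-finger parallel gripper is mounted at the origin on the work surface. World frame = base frame: x ahead of the robot, y to its left, z up, the work surface at z = 0. Lengths are in m, angles in rad, forces in N, time in s.
With the tool pointing down it reaches from about 0.35 to 0.975 m from the base axis. Payload 4.9 kg.
Tool frame: the origin (TCP) lies midway between the tips of the shut fingers; the grasp point (between the pads) lies 19 mm behind it; z points along the fingers, y is the line along which they close (so a half turn about z gives the same grasp; the last joint's range is limited). The gripper opens to 85 mm and grips with 20 to 120 N. Pads are 22 mm wide; open, the fingers measure 114 mm over their backs; the gripper's body (76 mm by 85 mm) begins 54 mm behind the grasp point. The pads swing forward as they close: fully open they stand 13 mm farther back than shut.
Start: joints at [1.123, 0.053, 1.613, -0, 1.476, -0.119], TCP at [0.202, 0.592, 0.199] pointing down, gripper open.
Joint ranges: [-3.01, 3.01], [-1.01, 2.22], [0.06, 2.58], [-1.02, 4.17], [0.09, 2.62], [-3.14, 3.14]. Speed limits (rad/s): [2.57, 2.57, 3.14, 3.14, 3.14, 3.14].

### API

Orientations are given as a unit quaternion [w, x, y, z].
In Python, from plant import state, grab_frame, job_done, cut_out, place_of gives the robot as it stands.
- The arm moves only by the tool jog_arm, never from a script. Its argument "motion" is text: rows parted by semicolons, each of 7 numbers parted by spaces: the opening in per cent of the stroke, from 0 (shut) to 100 (fully open), then the shift along the tool's x, y, z as a fraction of full scale, then the turn, a rotation vector about the tool's x, y, z as a fraction of full scale. A call has exactly 5 rows; each row is the pose to reach, as a shift and turn from the pose commanded when the call began, along the tool's axes at that moment; what a row does not reach only later rows make up. Full scale, the value 1, is 50 cm for a shift and 1.5 rad for a turn. A row lasts 1/8 s, in which the tool goes at most 62.5 mm and 10.7 degrees, less where a joint would pass 70% of its speed; a pose out of reach is approached as far as the arm can. A call with a number of a shift or a turn outside -1 to 1 is refused whole. A call with a gripper value outside its range is refused whole. The fingers move at their own pace and stop on an object; the grip force is fixed at half the most. Time passes only in rows, so rows that repeat a pose let the fingers close, or fill a call up. It gives the time, the measured TCP pose, the force, the opening and the grip force at its end, in the units of the state.
- state(): the state, without advancing time (a new reading comes with each control period).
- grab_frame(name): name is "side" or "top" or "wrist"; returns a dict with "color" (480x640x3 uint8, red, green, blue), "range_z" (480x640 float32, m along the optical axis (not along the pixel's ray), 0 where there is no reading), "intrinsics" (3x3 intrinsics, pixels), "world_from_camera" (4x4, takes a point from camera to world coordinates). Camera axes: x right, y up, looking along -z (the intrinsics and any distortion apply to the point x, -y, -z); pixel columns grow to the right and rows downward; lengths in m; the calibration is good to about 2 mm. A picture is of the moment at which its call begins.
- job_done(): hands the job in; it is judged then, once.
Trained networks look in the newest picture that a camera, given by its name, has taken for a name from the list of things; names that differ only in an ending like _2 or _b are one class to them, and where a whole thing is asked for, a point or a joint stands for the part that bears it (a point fixed in the world has none). Each returns a list of dicts, best first, with "p" (0 to 1); they miss things now and then, are a little off and sometimes report something else, mostly with a low value. They report only what shows in the picture. A call takes as long as a camera call. They do not tell look-alikes from the thing itself.
- cut_out(camera, thing): "pixels" (480x640 bool, what is visible of it).
- place_of(camera, thing): "at" ([x, y, z] in m, in world coordinates, good to about 4 mm: a listed point, or the origin of a listed thing).
The state is a dict: "time": time; "joint_pos": joint angles; "joint_vel": joint speeds; "joint_efforts": joint torques, N m; "tool_pos": TCP position; "tool_rot": TCP orientation; "contact_force": force on the tool from outside, world axes, zero at the start; "ft_torque": the same for the moment, N m; "gripper_width": opening from 0.0 (shut) to 1.0 (fully open); "grasp_force": force on a finger pad.
Only numpy, scipy, OpenCV 4.12 (cv2) and the standard library are available. Lean on these libraries where they do the work, as an engineer would, in place of code of your own. Each camera call takes 0.05 s, during which the arm holds its last target. There are 200 camera calls.

## Working session

There is one attempt and no reset: what is moved stays moved. The work goes in short steps, Python scripts to look and compute and a tool call to move; the robot and the scene stay as the last step left them, time stands still between calls to the robot, and variables do not carry over. Pictures are saved under pics/ and viewed, at most 12 in all, crops included, and the job is handed in when it is done.

Besides the shell and the picture viewer there is one more tool, called after "Call:" in YAML: its name, and indented under it one key for each argument. jog_arm: Moves the arm, as the interface text tells. Shift numbers are shares of 50 cm and turn numbers shares of 1.5 rad, none past 1 either way. Its arguments: {"type":"object","properties":{"motion":{"type":"string"}},"required":["motion"]}

```bash
mkdir -p pics; python3 - <<'E'
from plant import *
import cv2,numpy as np
s=state();print(s['time'],s['tool_pos'],s['tool_rot'],s['gripper_width'])
for c in('top','side'):
    f=grab_frame(c);cv2.imwrite(f'pics/{c}0.png',f['color'][:,:,::-1])
    print(c,np.round(f['world_from_camera'],3).tolist(),f['intrinsics'].tolist())
    for t in('balance','pan','pan_centre','beaker','tare_top','weight','dropper_a'):
        print(t,[(round(float(d['p']),2),np.round(d['at'],4).tolist()) for d in place_of(c,t)[:3]])
E
```

```text
0.0 [0.20151822 0.59088935 0.19736749] [-2.83231953e-04  1.63636761e-01  9.86520120e-01 -9.91955940e-04] 1.0034412698692288
top [[0.012, 0.983, -0.183, 0.408], [-1.0, 0.014, 0.006, -0.006], [0.008, 0.183, 0.983, 1.179], [0.0, 0.0, 0.0, 1.0]] [[449.94164093774975, 0.0, 322.25544520912183], [0.0, 449.94164093774975, 242.03636411083463], [0.0, 0.0, 1.0]]
balance [(0.71, [0.5702, -0.0842, 0.0007]), (0.55, [0.6506, 0.4697, 0.0004]), (0.47, [0.6142, -0.0881, 0.066])]
pan [(0.6, [0.6121, -0.0859, 0.0661])]
pan_centre [(0.88, [0.6113, -0.0863, 0.0755])]
beaker [(0.88, [0.6612, -0.0919, 0.0759]), (0.82, [0.7214, 0.1029, 0.0006]), (0.68, [0.7771, 0.0273, -0.0049])]
tare_top [(0.63, [0.4691, -0.1439, 0.0504])]
weight [(0.77, [0.6563, -0.2409, 0.0005])]
dropper_a [(0.64, [0.6323, 0.0615, 0.002]), (0.55, [0.4951, 0.0586, -0.0024])]
side [[0.795, 0.464, -0.39, 0.166], [-0.606, 0.608, -0.513, -0.569], [-0.002, 0.644, 0.765, 0.929], [0.0, 0.0, 0.0, 1.0]] [[483.2794628820363, 0.0, 333.26761880607023], [0.0, 483.2794628820363, 244.12034651464052], [0.0, 0.0, 1.0]]
balance [(0.88, [0.5683, -0.0835, 0.0063])]
pan [(0.57, [0.6149, -0.0884, 0.065])]
pan_centre [(0.78, [0.614, -0.0902, 0.0759])]
beaker [(0.91, [0.7947, -0.084, 0.0024]), (0.88, [0.8027, -0.1935, -0.0015]), (0.85, [0.7731, 0.028, -0.0008])]
tare_top [(0.66, [0.4713, -0.1447, 0.0503]), (0.63, [0.6127, -0.0922, 0.0752])]
weight [(0.66, [0.6554, -0.2434, -0.0009])]
dropper_a [(0.53, [0.4923, 0.0534, -0.0012]), (0.5, [0.6289, 0.0635, 0.0005])]
```

View pics/top0.png

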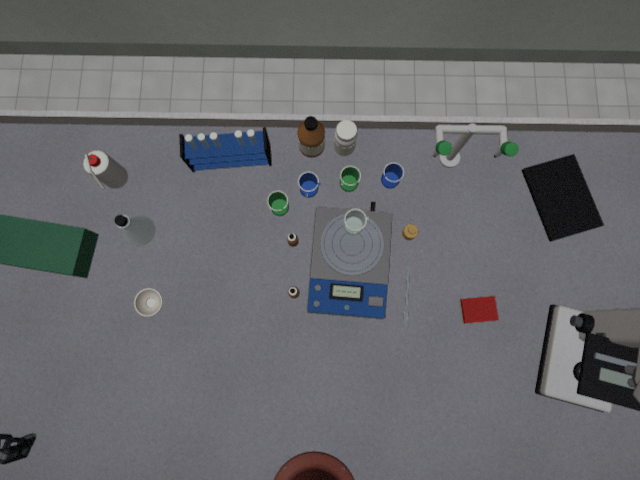

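View pics/side0.png

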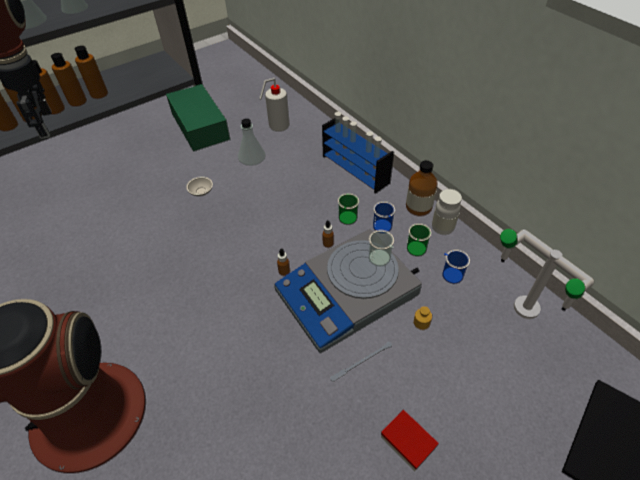

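The top view shows the clear beaker at about (355,221) at the rear of the pan (centre about 351,244), with the tare key at (375,301). Blue and green look-alikes stand behind the balance. I'll fit the pan and rim precisely.

```bash
cat > h.py <<'E'
from plant import *
import cv2,numpy as np
from scipy.spatial.transform import Rotation as Ro
from scipy.optimize import least_squares
def cloud(f):
    z=f['range_z'];K=f['intrinsics'];v,u=np.mgrid[:480,:640]
    p=np.stack([(u-K[0,2])/K[0,0]*z,-(v-K[1,2])/K[1,1]*z,-z],-1)
    T=f['world_from_camera'];w=p@T[:3,:3].T+T[:3,3];w[z<=0]=np.nan
    return w
def fit(p,r):
    g=lambda c:np.hypot(*(p-c).T)-r
    s=least_squares(g,p.mean(0),loss='soft_l1',f_scale=.001);return s.x,np.abs(s.fun).mean()
def tilt(a): # tool y = world y, tips leaning toward the robot by a
    z=np.array([-np.sin(a),0,-np.cos(a)]);y=np.array([0,1,0.]);return np.stack([np.cross(y,z),y,z],1)
def go(pos,R=None):
    s=state();q=s['tool_rot'];R0=Ro.from_quat([*q[1:],q[0]])
    d=R0.inv().apply(np.array(pos)-s['tool_pos'])/.5
    t=(R0.inv()*Ro.from_matrix(R)).as_rotvec()/1.5 if R is not None else np.zeros(3)
    print(np.round(d,4),np.round(t,4))
E
python3 - <<'E'
from h import *
for c in('top','side'):
    f=grab_frame(c);w=cloud(f)
    m=[d for d in cut_out(c,'pan')][0]['pixels']
    pm=m&(abs(w[...,2]-.074)<.004)
    q=w[pm];print(c,'pan z',np.median(q[:,2]),len(q))
    hull=cv2.convexHull(q[:,:2].astype(np.float32))[:,0]
    print(' pan fit',fit(hull,.08), (q[:,:2].min(0)+q[:,:2].max(0))/2,np.ptp(q[:,:2],axis=0))
    near=np.hypot(w[...,0]-.612,w[...,1]+.087)<.095
    b=near&(w[...,2]>.134)&(w[...,2]<.145);q=w[b]
    print(' rim',len(q))
    if len(q)>5:print(fit(q[:,:2],.0255),(q[:,:2].min(0)+q[:,:2].max(0))/2,np.ptp(q[:,:2],axis=0),np.median(q[:,2]))
    for t in('beaker','pan_centre','tare_top','pan'):
        print(t,[(round(float(d['p']),2),np.round(d['at'],4).tolist()) for d in place_of(c,t)[:6] if abs(d['at'][2]-.065)<.02])
    x=w[(w[...,2]>.052)&(w[...,2]<.060)&near]
    k=w[np.hypot(w[...,0]-.47,w[...,1]+.1445)<.006];print(' tare z',np.median(k,0))
    print(np.round(w[222,345:366,2],3) if c=='top' else '')
E
```

```text
top pan z 0.07402286476485864 2563
 pan fit (array([ 0.61122747, -0.08685321]), np.float64(0.0009805911551437883)) [ 0.6086027  -0.08740903] [0.15295144 0.15553439]
 rim 124
(array([ 0.6565203 , -0.09044801]), np.float64(0.001402180641217317)) [ 0.6578112  -0.09202645] [0.05195575 0.05690062] 0.1388549498318069
beaker [(0.85, [0.6619, -0.0924, 0.0724])]
pan_centre [(0.74, [0.6136, -0.087, 0.0745])]
tare_top [(0.72, [0.4682, -0.1464, 0.0491])]
pan [(0.73, [0.6122, -0.0879, 0.0679])]
 tare z [ 0.47046553 -0.14395685  0.05052741]
[0.139 0.14  0.081 0.075 0.079 0.08  0.08  0.08  0.079 0.079 0.076 0.079
 0.074 0.08  0.081 0.078 0.083 0.088 0.104 0.12  0.134]
side pan z 0.07315136048624427 2739
 pan fit (array([ 0.61213402, -0.08783057]), np.float64(0.0005953216679194487)) [ 0.61118435 -0.08781741] [0.15762686 0.1591204 ]
 rim 145
(array([ 0.65763659, -0.09176791]), np.float64(0.0014966986526100431)) [ 0.65869658 -0.09287963] [0.05464321 0.0601873 ] 0.1380446960674866
beaker [(0.76, [0.6606, -0.0868, 0.0737])]
pan_centre [(0.65, [0.6136, -0.0912, 0.0732])]
tare_top [(0.48, [0.4722, -0.1453, 0.0473])]
pan [(0.76, [0.6163, -0.0866, 0.0624])]
 tare z [ 0.46880063 -0.14508722  0.04906231]
```

```bash
python3 -c "
from h import *
go([.46,.25,.25],tilt(.25))"
```

```text
[-0.7093 -0.4796 -0.1027] [ 0.0274  0.1652 -0.2181]
```

Call:
jog_arm:
  motion: "35 0 0 -0.1 0 0 0; 35 -0.1 -0.07 -0.103 0.007 0.04 -0.055; 35 -0.2 -0.135 -0.103 0.014 0.08 -0.11; 35 -0.3 -0.203 -0.103 0.0274 0.1652 -0.2181; 35 -0.4 -0.27 -0.103 0.0274 0.1652 -0.2181"

```text
time: 2.02
tool_pos: [0.3492, 0.3973, 0.2498]
tool_rot: [-0.125, -0.0, 0.992, 0.0]
contact_force: [0.3, 0.6, 0.9]
gripper_width: 0.352
grasp_force: 0.0
```

```bash
python3 -c "
from h import *
go([.46,.25,.25],tilt(.25));go([.72,-.091,.24],tilt(.25))"
```

```text
[-0.2144 -0.2947 -0.0556] [ 0.0001 -0.0008  0.0003]
[-0.7228 -0.9769 -0.1656] [ 0.0001 -0.0008  0.0003]
```

Call:
jog_arm:
  motion: "35 -0.07 -0.098 -0.017 0 0 0; 35 -0.14 -0.195 -0.033 0 0 0; 35 -0.21 -0.29 -0.05 0 0 0; 35 -0.28 -0.39 -0.066 0 0 0; 35 -0.35 -0.485 -0.083 0 0 0"

```text
time: 2.65
tool_pos: [0.5284, 0.1549, 0.2471]
tool_rot: [-0.124, 0.0, 0.992, 0.0]
contact_force: [0.6, 0.5, -0.6]
gripper_width: 0.349
grasp_force: 0.0
```

```bash
python3 -c "
from h import *
go([.72,-.091,.24],tilt(.25))"
```

```text
[-0.375  -0.4916 -0.081 ] [ 0.0002  0.0003 -0.0001]
```

Call:
jog_arm:
  motion: "35 -0.075 -0.098 -0.016 0 0 0; 35 -0.15 -0.197 -0.033 0 0 0; 35 -0.225 -0.295 -0.05 0 0 0; 35 -0.3 -0.393 -0.066 0 0 0; 35 -0.375 -0.492 -0.081 0 0 0"

```text
time: 3.28
tool_pos: [0.7202, -0.091, 0.2398]
tool_rot: [-0.124, -0.0, 0.992, 0.0]
contact_force: [0.7, 0.0, 0.1]
gripper_width: 0.352
grasp_force: 0.0
```

```bash
python3 -c "
from h import *
go([.722,-.091,.12],tilt(.25));go([.722,-.091,.087],tilt(.25))
f=grab_frame('wrist');cv2.imwrite('pics/w1.png',f['color'][:,:,::-1])
f=grab_frame('side');cv2.imwrite('pics/s1.png',f['color'][140:380,220:540,::-1].repeat(2,0).repeat(2,1))
"
```

```text
[-6.270e-02 -1.000e-04  2.313e-01] [0.0001 0.0003 0.0001]
[-7.900e-02 -1.000e-04  2.953e-01] [0.0001 0.0003 0.0001]
```

View pics/w1.png

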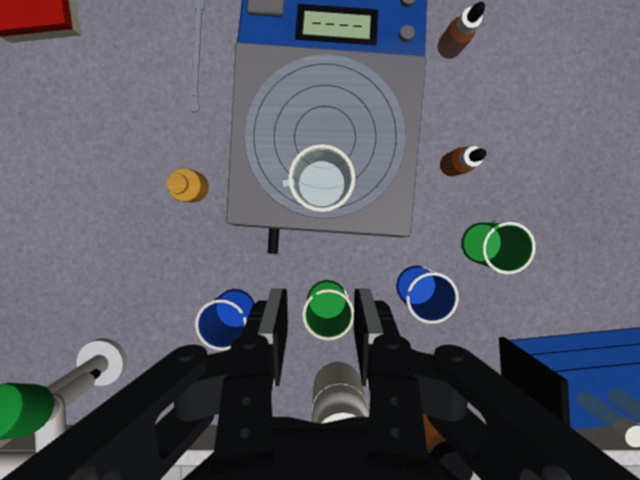

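View pics/s1.png

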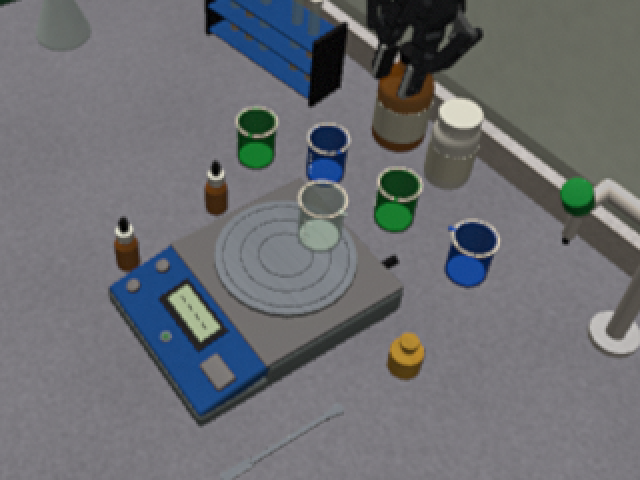

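Wrist view: the beaker is at (321,178) with its spout to the left, and the pan's inner ring is centred near (325,137). The fingers line up behind the beaker and the way down is clear.

Call:
jog_arm:
  motion: "35 -0.026 0 0.098 0 0 0; 35 -0.046 0 0.17 0 0 0; 35 -0.063 0 0.231 0 0 0; 35 -0.074 0 0.275 0 0 0; 35 -0.079 0 0.295 0 0 0"

```text
time: 4.0
tool_pos: [0.7201, -0.0889, 0.0856]
tool_rot: [-0.126, -0.0, 0.992, 0.0]
contact_force: [-0.3, -0.3, 0.3]
gripper_width: 0.352
grasp_force: 0.0
```

```bash
python3 -c "
from h import *
go([.692,-.0905,.087],tilt(.25))
f=grab_frame('side');cv2.imwrite('pics/s2.png',f['color'][180:330,310:510,::-1].repeat(3,0).repeat(3,1))
"
```

```text
[ 0.0551 -0.0032  0.0114] [ 0.0002 -0.0013  0.0002]
```

View pics/s2.png

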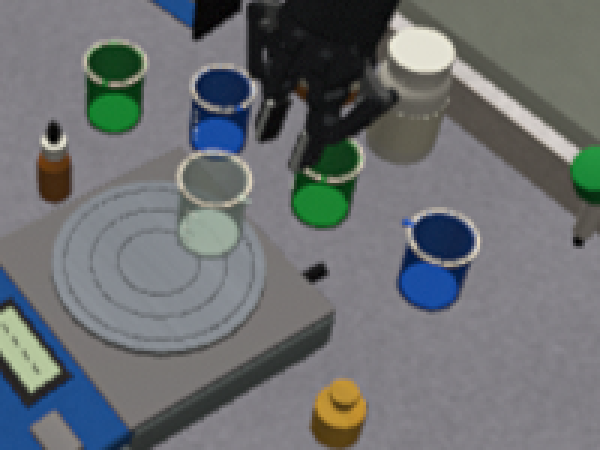

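The fingertips straddle the line behind the beaker, clear of it and of the green one. Now I'll approach slowly.

Call:
jog_arm:
  motion: "35 0.015 -0.003 0.004 0 0 0; 35 0.03 -0.003 0.007 0 0 0; 35 0.042 -0.003 0.01 0 0 0; 35 0.05 -0.003 0.011 0 0 0; 35 0.055 -0.003 0.011 0 0 0"

```text
time: 4.68
tool_pos: [0.6926, -0.0908, 0.089]
tool_rot: [-0.125, -0.0, 0.992, -0.0]
contact_force: [0.6, -0.1, -0.8]
gripper_width: 0.352
grasp_force: 0.0
```

```bash
cat >> h.py <<'E'
def meas():
    for c in('top','side'):
        f=grab_frame(c);w=cloud(f)
        near=np.hypot(w[...,0]-.63,w[...,1]+.087)<.07
        q=w[near&(w[...,2]>.134)&(w[...,2]<.1435)]
        print(c,len(q),fit(q[:,:2],.0255),np.median(q[:,2]),[np.round(d['at'],4).tolist() for d in place_of(c,'beaker') if abs(d['at'][2]-.072)<.02])
    s=state();print(s['time'],s['tool_pos'],s['contact_force'])
E
python3 -c "
from h import *
meas();go([.667,-.0885,.087],tilt(.25));go([.643,-.087,.087],tilt(.25))
f=grab_frame('wrist');cv2.imwrite('pics/w3.png',f['color'][:,:,::-1])"
```

```text
h.py:12: RuntimeWarning: Mean of empty slice.
  s=least_squares(g,p.mean(0),loss='soft_l1',f_scale=.001);return s.x,np.abs(s.fun).mean()
  ret = um.true_divide(
Traceback (most recent call last):
  File "h.py", line 25, in meas
    print(c,len(q),fit(q[:,:2],.0255),np.median(q[:,2]),[np.round(d['at'],4).tolist() for d in place_of(c,'beaker') if abs(d['at'][2]-.072)<.02])
                   ~~~^^^^^^^^^^^^^^^
  File "h.py", line 12, in fit
    s=least_squares(g,p.mean(0),loss='soft_l1',f_scale=.001);return s.x,np.abs(s.fun).mean()
ValueError: Initial guess is outside of provided bounds
```

```bash
sed -i "s/for c in('top','side'):\$/for c in('top','side','wrist'):/; s/^        print(c,len(q),fit/        if len(q)<20: print(c,'none');continue\n        print(c,len(q),fit/" h.py
python3 -c "
from h import *
meas();go([.667,-.0885,.087],tilt(.25));go([.643,-.087,.087],tilt(.25))
f=grab_frame('wrist');cv2.imwrite('pics/w3.png',f['color'][:,:,::-1])"
```

```text
top none
side 169 (array([ 0.65843715, -0.09135721]), np.float64(0.003018511850094319)) 0.1377514079181259 [[0.6594, -0.0879, 0.0738]]
wrist 6035 (array([ 0.6583938 , -0.08885181]), np.float64(0.0025440201565331247)) 0.1391074937608043 [[0.662, -0.0851, 0.0742]]
4.975 [ 0.69289649 -0.09077787  0.0885308 ] [-0.43073264 -0.44233336  0.25329677]
[0.0494 0.0046 0.0158] [ 0.     -0.      0.0001]
[0.0959 0.0076 0.0277] [ 0.     -0.      0.0001]
```

View pics/w3.png

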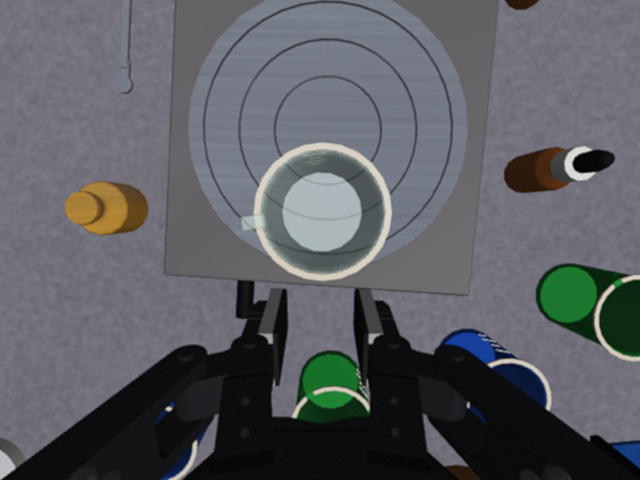

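Wrist view: the beaker (rim centre 323,212) sits in line with the finger gap (centre 321), still clear by a few mm. I'll start the push.

Call:
jog_arm:
  motion: "35 0.008 0.001 0.003 0 0 0; 35 0.018 0.0015 0.006 0 0 0; 35 0.03 0.003 0.009 0 0 0; 35 0.04 0.004 0.012 0 0 0; 35 0.049 0.0046 0.015 0 0 0"

```text
time: 5.65
tool_pos: [0.667, -0.0885, 0.0877]
tool_rot: [-0.124, -0.0, 0.992, -0.0]
contact_force: [1.5, -0.6, 0.8]
gripper_width: 0.35
grasp_force: 0.4
```

```bash
python3 -c "
from h import *
meas();go([.650,-.0875,.087],tilt(.25));go([.643,-.087,.087],tilt(.25))"
```

```text
top none
side 216 (array([ 0.64564229, -0.09012558]), np.float64(0.004715192715654221)) 0.13794258652397628 [[0.6483, -0.0841, 0.0721]]
wrist 6657 (array([ 0.64455188, -0.08730164]), np.float64(0.002889137845533098)) 0.13909559925839307 [[0.6469, -0.0843, 0.0731]]
5.9 [ 0.66698408 -0.08846909  0.08726853] [1.47167513 0.55999832 0.0865114 ]
[0.0328 0.0019 0.0089] [ 0.     -0.0004  0.    ]
[0.0463 0.0029 0.0124] [ 0.     -0.0004  0.    ]
```

```bash
python3 -c "
from h import *
go([.645,-.0878,.087],tilt(.25))"
```

```text
[0.0425 0.0013 0.0114] [ 0.     -0.0004  0.    ]
```

Call:
jog_arm:
  motion: "35 0.008 0 0.002 0 0 0; 35 0.017 0.0005 0.004 0 0 0; 35 0.026 0.001 0.006 0 0 0; 35 0.035 0.0012 0.008 0 0 0; 35 0.042 0.0014 0.011 0 0 0"

```text
time: 6.52
tool_pos: [0.6452, -0.0878, 0.0874]
tool_rot: [-0.125, -0.0, 0.992, -0.0]
contact_force: [-0.3, 0.4, 0.5]
gripper_width: 0.352
grasp_force: 0.5
```

```bash
python3 -c "
from h import *
meas()
f=grab_frame('wrist');w=cloud(f);m=cut_out('wrist','pan')[0]['pixels']
q=w[m&(abs(w[...,2]-.074)<.005)];h=cv2.convexHull(q[:,:2].astype(np.float32))[:,0]
print(len(q),fit(h,.08),np.ptp(q,axis=0))
cv2.imwrite('pics/w4.png',f['color'][:,:,::-1])"
```

```text
top none
side 215 (array([ 0.62445275, -0.08972006]), np.float64(0.004694442468906288)) 0.1381811220365764 [[0.6278, -0.0812, 0.0738]]
wrist 6718 (array([ 0.62314045, -0.08660954]), np.float64(0.0028887344589739444)) 0.13915328621852613 [[0.627, -0.0863, 0.0756]]
6.775 [ 0.64527043 -0.08775397  0.08706451] [ 0.2545671   0.79566101 -0.75040186]
41810 (array([ 0.61194261, -0.08541795]), np.float64(0.0005834479873974981)) [0.15880959 0.15868564 0.00575675]
```

View pics/w4.png

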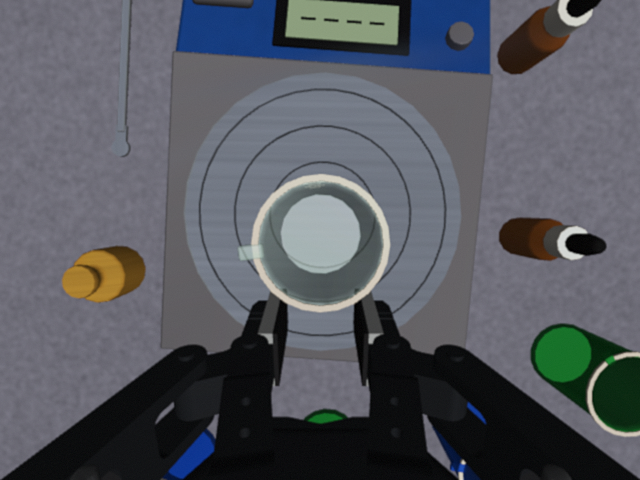

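Wrist view: the beaker base is at (320,233) and the ring centre about (322,213). That leaves about 11.4 mm toward the robot and 1 mm toward +y. The rim is still level.

```bash
python3 -c "
from h import *
go([.6339,-.0868,.087],tilt(.25))"
```

```text
[0.0222 0.0019 0.0058] [ 0.0001 -0.0004  0.0001]
```

Call:
jog_arm:
  motion: "35 0.006 0.0005 0.001 0 0 0; 35 0.012 0.001 0.003 0 0 0; 35 0.017 0.0015 0.004 0 0 0; 35 0.02 0.0018 0.0055 0 0 0; 35 0.022 0.002 0.006 0 0 0"

```text
time: 7.5
tool_pos: [0.634, -0.0868, 0.0871]
tool_rot: [-0.125, -0.0, 0.992, 0.0]
contact_force: [0.5, 1.1, 0.4]
gripper_width: 0.349
grasp_force: 0.5
```

```bash
python3 -c "
from h import *
meas();go([.6339,-.0868,.087],tilt(.25));go([.665,-.0868,.087],tilt(.25));go([.70,-.0868,.21],tilt(.25))
f=grab_frame('wrist');w=cloud(f);m=cut_out('wrist','pan')[0]['pixels']
q=w[m&(abs(w[...,2]-.074)<.005)];h=cv2.convexHull(q[:,:2].astype(np.float32))[:,0]
print(fit(h,.08),np.ptp(q,axis=0))"
```

```text
top none
side 218 (array([ 0.61337631, -0.08847567]), np.float64(0.004762527575960194)) 0.13833245471444894 [[0.6129, -0.0843, 0.0729]]
wrist 6745 (array([ 0.61202345, -0.08563767]), np.float64(0.002886991183381701)) 0.13925142235579754 [[0.6174, -0.0835, 0.0742]]
7.75 [ 0.63406686 -0.08675685  0.0870367 ] [ 0.32786182 -0.75413549  0.44098386]
[ 0.0003 -0.0001  0.0002] [-0.     -0.0001  0.0001]
[-0.06   -0.0001 -0.0152] [-0.     -0.0001  0.0001]
[-6.690e-02 -1.000e-04 -2.709e-01] [-0.     -0.0001  0.0001]
(array([ 0.61212226, -0.08560435]), np.float64(0.0005570047043295432)) [0.15921584 0.15878515 0.00622076]
```

Centred: the rim fit (0.6120, -0.0856) matches the pan fit (0.6121, -0.0856). Next I back away and rise.

Call:
jog_arm:
  motion: "35 -0.02 0 -0.005 0 0 0; 35 -0.06 0 -0.015 0 0 0; 35 -0.067 0 -0.1 0 0 0; 35 -0.067 0 -0.19 0 0 0; 35 -0.067 0 -0.271 0 0 0"

```text
time: 8.48
tool_pos: [0.701, -0.0868, 0.2115]
tool_rot: [-0.125, -0.0, 0.992, -0.0]
contact_force: [0.3, 0.1, 0.2]
gripper_width: 0.348
grasp_force: 0.0
```

```bash
python3 -c "
from h import *
meas();go([.47,-.145,.23],tilt(0))"
```

```text
top none
side 146 (array([ 0.61163711, -0.08833339]), np.float64(0.0015872485363360557)) 0.13810123274135205 [[0.614, -0.0853, 0.0729]]
wrist 1545 (array([ 0.61229075, -0.08577563]), np.float64(0.0014804597200297825)) 0.1391185381016874 [[0.6144, -0.0833, 0.0757]]
8.725 [ 0.69997249 -0.08665167  0.20907885] [-0.12074778 -0.80667695 -1.2540264 ]
[ 0.4559 -0.1166  0.0738] [ 2.000e-04 -1.675e-01  1.000e-04]
```

```bash
python3 -c "
from h import *
go([.46,-.1445,.2],tilt(-.21))"
```

```text
[ 0.4604 -0.1156  0.1369] [ 2.000e-04 -3.075e-01  1.000e-04]
```

Call:
jog_arm:
  motion: "0 0.11 -0.027 0.033 0 -0.075 0; 0 0.22 -0.055 0.065 0 -0.15 0; 0 0.33 -0.083 0.098 0 -0.225 0; 0 0.4 -0.1 0.119 0 -0.3 0; 0 0.4604 -0.1156 0.1369 0 -0.3075 0"

```text
time: 9.35
tool_pos: [0.4563, -0.1438, 0.197]
tool_rot: [0.104, 0.001, 0.995, 0.001]
contact_force: [0.7, -0.4, 0.0]
gripper_width: 0.007
grasp_force: 0.0
```

```bash
python3 -c "
from h import *
print(state()['gripper_width'])
for c in('wrist','side'):
    f=grab_frame(c)
    w=cloud(f)
    for d in place_of(c,'tare_top')[:2]:print(c,d['p'],d['at'])
    for d in cut_out(c,'tare')[:2]:
        q=w[d['pixels']];q=q[(abs(q[:,2]-.05)<.01)];print(len(q),d['p'],np.median(q,0),(np.percentile(q,2,0)+np.percentile(q,98,0))/2,np.percentile(q,98,0)-np.percentile(q,2,0))
    if c=='wrist': cv2.imwrite('pics/w5.png',f['color'][:,:,::-1])
go([.453,-.1445,.128],tilt(-.21))"
```

```text
0.0074521460810512965
wrist 0.81 [0.47, -0.1451, 0.0511]
1032 0.92 [ 0.46915427 -0.14643854  0.05032652] [ 0.46992627 -0.14659105  0.04935032] [0.02233359 0.03541294 0.00757998]
  return _methods._mean(a, axis=axis, dtype=dtype,
  ret = um.true_divide(
Traceback (most recent call last):
IndexError: index -1 is out of bounds for axis 0 with size 0
```

```bash
python3 -c "
from h import *
go([.4664,-.1455,.0647],tilt(-.21))"
```

```text
[ 0.0395 -0.0024  0.2653] [ 0.0006 -0.0005 -0.0015]
```

Call:
jog_arm:
  motion: "0 0.015 -0.001 0.1 0 0 0; 0 0.028 -0.002 0.19 0 0 0; 0 0.037 -0.0024 0.24 0 0 0; 0 0.0395 -0.0024 0.2653 0 0 0; 0 0.0395 -0.0024 0.2653 0 0 0"

```text
time: 10.12
tool_pos: [0.4684, -0.1452, 0.0658]
tool_rot: [0.104, -0.0, 0.995, 0.001]
contact_force: [0.2, 0.9, 0.2]
gripper_width: 0.003
grasp_force: 0.0
```

```bash
python3 -c "
from h import *
go([.4664,-.1455,.0647],tilt(-.21));go([.4695,-.1455,.05],tilt(-.21))
f=grab_frame('wrist');cv2.imwrite('pics/w5.png',f['color'][:,:,::-1])"
```

```text
[ 0.0044 -0.0006  0.0013] [ 0.001  -0.0007  0.0002]
[ 0.0045 -0.0006  0.0314] [ 0.001  -0.0007  0.0002]
```

View pics/w5.png

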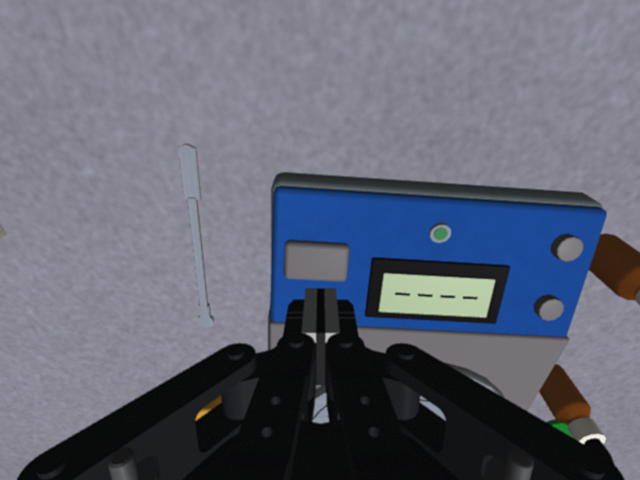

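```bash
python3 -c "
from h import *
f=grab_frame('wrist');w=cloud(f);K=f['intrinsics'];T=np.linalg.inv(f['world_from_camera'])
s=state();q=s['tool_rot'];R=Ro.from_quat([*q[1:],q[0]]).as_matrix();print(s['tool_pos'],R[:,2])
for d in(0,.0155,.019):
  p=s['tool_pos']+R[:,2]*d;c=T[:3,:3]@p+T[:3,3];print(d,p,K[0,2]+K[0,0]*c[0]/-c[2],K[1,2]-K[1,1]*c[1]/-c[2])
for u,v in((317,261),(317,245),(317,276),(288,261),(345,261),(321,295),(321,310),(317,230),(317,210)):print(u,v,w[v,u])
go([.4664,-.1455,.0647],tilt(-.21))"
```

```text
[ 0.46961557 -0.14610784  0.0680258 ] [ 2.11005700e-01 -6.20202023e-04 -9.77484634e-01]
0 [ 0.46961557 -0.14610784  0.0680258 ] 317.3956162662601 277.7151921797882
0.0155 [ 0.47288616 -0.14611746  0.05287479] 317.6180854353897 266.3832474482366
0.019 [ 0.47362468 -0.14611963  0.0494536 ] 317.66399940171436 264.0445210043335
317 261 [ 0.47029834 -0.14648223  0.05112078]
317 245 [ 0.46028131 -0.14645238  0.04956867]
317 276 [ 0.48003724 -0.14651135  0.05261952]
288 261 [ 0.47043224 -0.16340536  0.05095559]
345 261 [ 0.47073887 -0.13010949  0.05045152]
321 295 [ 0.4488052  -0.14420192  0.10725296]
321 310 [ 0.44639284 -0.14420989  0.11897957]
317 230 [ 0.45493824 -0.14650311  0.04158368]
317 210 [ 0.44302215 -0.14647073  0.03940103]
[0.0077 0.0012 0.0051] [-0.0004  0.0017  0.0004]
```

```bash
python3 -c "
from h import *
f=grab_frame('side');w=cloud(f);K=f['intrinsics'];T=np.linalg.inv(f['world_from_camera'])
for p in((.7201,-.0889+.02,.0856),(.7201,-.0889-.02,.0856),(.7201,-.0889-.02,.12),state()['tool_pos']):
  c=T[:3,:3]@np.array(p)+T[:3,3];print(p,K[0,2]+K[0,0]*c[0]/-c[2],K[1,2]-K[1,1]*c[1]/-c[2])
n=w[(np.hypot(w[...,0]-.46,w[...,1]+.146)<.03)&(w[...,2]>.06)]
n=n[np.argsort(n[:,2])];print(len(n),n[:12])
f=grab_frame('wrist');w=cloud(f);print(f['range_z'][286:300,321],w[284:292,318])
cv2.imwrite('pics/s6.png',grab_frame('side')['color'][220:370,250:450,::-1].repeat(3,0).repeat(3,1))
print(state()['tool_pos'])"
```

```text
(0.7201, -0.0689, 0.0856) 393.5662050665676 236.47760208160426
(0.7201, -0.10890000000000001, 0.0856) 405.3748824461895 247.03942748771772
(0.7201, -0.10890000000000001, 0.12) 407.12039727629787 237.10708458564994
[ 0.46976328 -0.14626639  0.06846661] 327.0769084116311 320.30540083336587
537 [[ 0.45297198 -0.15241392  0.09835615]
 [ 0.45161424 -0.14425873  0.10042399]
 [ 0.45465898 -0.15358579  0.10197428]
 [ 0.45103066 -0.1485074   0.10273505]
 [ 0.45005107 -0.15330509  0.10618627]
 [ 0.45076116 -0.1557448   0.10865393]
 [ 0.44937057 -0.14099926  0.10962484]
 [ 0.44993659 -0.15361111  0.11042448]
 [ 0.44900351 -0.15164119  0.11250839]
 [ 0.4482809  -0.14601143  0.11338033]
 [ 0.4483639  -0.14924258  0.11374737]
 [ 0.45004413 -0.15359212  0.11399843]]
[0.22068937 0.21966977 0.15311109 0.1520213  0.15069449 0.15032136
 0.15157048 0.1496283  0.14706038 0.1461662  0.1464682  0.14566368
 0.14475743 0.14450134] [[ 0.49061827 -0.14653731  0.04893277]
 [ 0.49131035 -0.14653861  0.04904822]
 [ 0.49223913 -0.14654309  0.04886976]
 [ 0.4929972  -0.14654522  0.04890926]
 [ 0.45016062 -0.14596505  0.10288688]
 [ 0.45017889 -0.14595978  0.10353932]
 [ 0.45020647 -0.14595467  0.10417551]
 [ 0.44907401 -0.1459343   0.10621817]]
[ 0.4696211  -0.14632348  0.0685109 ]
```

View pics/s6.png

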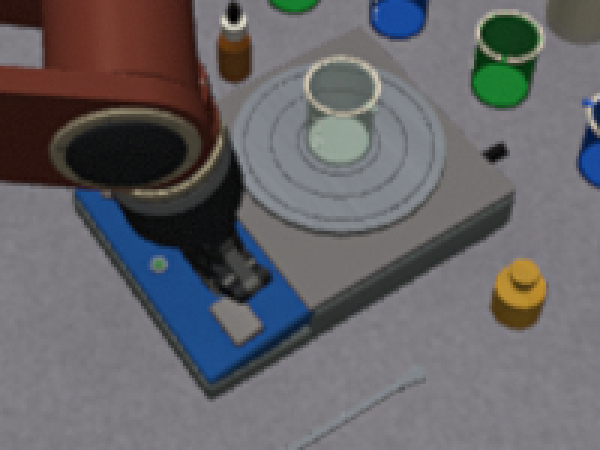

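```bash
python3 -c "
from h import *
f=grab_frame('side');K=f['intrinsics'];T=np.linalg.inv(f['world_from_camera'])
c=T[:3,:3]@np.array([.4525,-.149,.0985])+T[:3,3];print(K[0,2]+K[0,0]*c[0]/-c[2],K[1,2]-K[1,1]*c[1]/-c[2],-c[2])
go([.4685,-.146,.057],tilt(-.21))
go([.47,-.146,.0505],tilt(-.21))"
```

```text
320.7893406970513 317.90854028029923 0.9624395937394609
[0.0067 0.0005 0.0218] [-0.0007  0.0022  0.0002]
[0.0065 0.0005 0.0351] [-0.0007  0.0022  0.0002]
```

Call:
jog_arm:
  motion: "0 0.0066 0.0005 0.01 0 0 0; 0 0.0066 0.0005 0.017 0 0 0; 0 0.0066 0.0005 0.022 0 0 0; 0 0.0066 0.0005 0.026 0 0 0; 0 0.0066 0.0005 0.028 0 0 0"

```text
time: 11.05
tool_pos: [0.4683, -0.1455, 0.0523]
tool_rot: [0.105, -0.0, 0.994, 0.0]
contact_force: [-0.5, -0.3, -0.4]
gripper_width: 0.001
grasp_force: 0.0
```

```bash
cat > tip.py <<'E'
from h import *
f=grab_frame('side');w=cloud(f)
n=w[(np.hypot(w[...,0]-.46,w[...,1]+.146)<.03)&(w[...,2]>.06)];n=n[np.argsort(n[:,2])];print(len(n),n[:4])
k=w[(np.hypot(w[...,0]-.464,w[...,1]+.150)<.006)&(w[...,2]<.06)];print('key',np.median(k,0))
s=state();print(s['time'],s['tool_pos'],s['contact_force']);go([.47,-.146,.0505],tilt(-.21))
E
python3 tip.py
```

```text
519 [[ 0.4529143  -0.15197241  0.08251866]
 [ 0.4509087  -0.15134238  0.08371842]
 [ 0.44979002 -0.14956975  0.08636112]
 [ 0.45043651 -0.1521768   0.08916023]]
key [ 0.46339096 -0.14958915  0.04729578]
11.1 [ 0.4682612  -0.14548739  0.05229158] [-0.07444613  0.19081811  0.44446201]
[-0.0027 -0.001   0.0042] [0.0001 0.0006 0.0001]
```

Call:
jog_arm:
  motion: "0 -0.002 -0.001 0.002 0 0 0; 0 -0.002 -0.001 0.004 0 0 0; 0 -0.002 -0.001 0.007 0 0 0; 0 -0.002 -0.001 0.01 0 0 0; 0 -0.002 -0.001 0.01 0 0 0"

```text
time: 11.72
tool_pos: [0.4702, -0.146, 0.0476]
tool_rot: [0.105, -0.0, 0.994, 0.0]
contact_force: [0.8, 0.1, 0.3]
gripper_width: 0.003
grasp_force: 0.0
```

```bash
python3 tip.py
```

```text
547 [[ 0.45429757 -0.15338561  0.07910755]
 [ 0.45098863 -0.15463301  0.08415287]
 [ 0.45138495 -0.14049174  0.08436343]
 [ 0.45207257 -0.15319331  0.08499853]]
key [ 0.46307963 -0.14957595  0.04749306]
11.775 [ 0.47027122 -0.14597484  0.04774003] [ 0.1452707   0.08222446 -0.50105629]
[-0.0006 -0.     -0.0055] [0.0001 0.0007 0.0001]
```

No contact 3 mm past where the stated TCP meets the key. Both cameras put the real tips about 30 mm above it, so I'll keep going in checked steps.

Call:
jog_arm:
  motion: "0 0 0 0.01 0 0 0; 0 0 0 0.02 0 0 0; 0 0 0 0.03 0 0 0; 0 0 0 0.037 0 0 0; 0 0 0 0.04 0 0 0"

```text
time: 12.4
tool_pos: [0.4744, -0.1459, 0.0279]
tool_rot: [0.105, -0.0, 0.994, 0.0]
contact_force: [0.2, 0.1, -0.1]
gripper_width: 0.001
grasp_force: 0.0
```

```bash
sed -i 's/>.06)\]/>.054)]/' tip.py; python3 tip.py; python3 -c "
from h import *
f=grab_frame('wrist');cv2.imwrite('pics/w7.png',f['color'][150:450,140:540,::-1]);w=cloud(f)
print(w[280:300:2,319])"
```

```text
633 [[ 0.4574068  -0.15201348  0.05822269]
 [ 0.45685137 -0.14933816  0.05917764]
 [ 0.45681217 -0.15297631  0.06414891]
 [ 0.4546933  -0.14217955  0.06768059]]
key [ 0.46115574 -0.15037189  0.04746718]
12.45 [ 0.47437043 -0.14591493  0.0278318 ] [-0.0538425  -0.23980535 -0.37189432]
[-0.0009 -0.0002 -0.0462] [0.0002 0.0004 0.    ]
[[ 0.46136982 -0.14530566  0.04822605]
 [ 0.4621857  -0.14530521  0.04870828]
 [ 0.46364554 -0.14530955  0.04837096]
 [ 0.46400087 -0.14530567  0.04944185]
 [ 0.45540854 -0.14523641  0.06163068]
 [ 0.45495503 -0.14522731  0.0635454 ]
 [ 0.45409069 -0.1452154   0.06592683]
 [ 0.45442687 -0.14521223  0.06682089]
 [ 0.45405934 -0.14520413  0.06854162]
 [ 0.45315705 -0.1451924   0.07086272]]
```

View pics/w7.png

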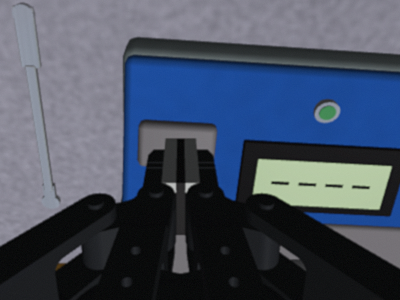

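Wrist crop: the shut tips at (180,140) stand over the key (138–216 wide), about 10 mm above it. I'll advance until contact.

Call:
jog_arm:
  motion: "0 -0.002 0 0.006 0 0 0; 0 -0.002 0 0.012 0 0 0; 0 -0.002 0 0.017 0 0 0; 0 -0.002 0 0.021 0 0 0; 0 -0.002 0 0.022 0 0 0"

```text
time: 13.12
tool_pos: [0.4777, -0.146, 0.0177]
tool_rot: [0.105, -0.0, 0.994, 0.0]
contact_force: [-0.7, 1.2, 2.7]
gripper_width: 0.005
grasp_force: 1.0
```

```bash
python3 tip.py
```

```text
690 [[ 0.46063058 -0.15447999  0.05419826]
 [ 0.45806415 -0.15107479  0.05626112]
 [ 0.45717706 -0.14202454  0.06098164]
 [ 0.45737715 -0.14522732  0.06108426]]
key [ 0.460447   -0.1520959   0.04416515]
13.175 [ 0.4776945  -0.1460259   0.01769788] [-1.34408677  0.29395799  1.47842142]
[ 0.0013  0.0001 -0.0674] [0.0001 0.0005 0.0001]
```

Contact (about 2.5 N). Now press fully: small steps until the force climbs past 4 N.

Call:
jog_arm:
  motion: "0 0 0 0.002 0 0 0; 0 0 0 0.004 0 0 0; 0 0 0 0.006 0 0 0; 0 0 0 0.006 0 0 0; 0 0 0 0.006 0 0 0"

```text
time: 13.8
tool_pos: [0.4784, -0.1461, 0.0148]
tool_rot: [0.105, -0.0, 0.994, 0.0]
contact_force: [-3.7, -0.3, 2.5]
gripper_width: -0.003
grasp_force: 1.9
```

```bash
python3 tip.py; for i in 1 2; do python3 -c "
from h import *
print(state()['contact_force'])"; done
```

```text
688 [[ 0.4600849  -0.15178319  0.05512451]
 [ 0.45784018 -0.14105415  0.05900758]
 [ 0.45723825 -0.14890656  0.06219209]
 [ 0.45670935 -0.14619656  0.06307066]]
key [ 0.46036289 -0.15193061  0.04423165]
13.85 [ 0.47837323 -0.14606193  0.01483751] [-2.12034395  0.49678769  3.44861326]
[ 0.0014  0.0001 -0.0733] [-0.      0.0007  0.0001]
[-2.12034395  0.49678769  3.44861326]
[-2.12034395  0.49678769  3.44861326]
```

Call:
jog_arm:
  motion: "0 0 0 0.001 0 0 0; 0 0 0 0.002 0 0 0; 0 0 0 0.003 0 0 0; 0 0 0 0.003 0 0 0; 0 0 0 0.003 0 0 0"

```text
time: 14.48
tool_pos: [0.4785, -0.1461, 0.0144]
tool_rot: [0.105, -0.0, 0.995, 0.0]
contact_force: [-11.4, 0.9, 13.4]
gripper_width: 0.004
grasp_force: 7.8
```

```bash
python3 -c "
from h import *
for c in('wrist','side'):
  f=grab_frame(c);w=cloud(f)
  d=(w-np.array([.47,-.146,.0505]))@np.array([-.2085,0,.978])
  for n,b in(('keyL',(.1615,.158)),('keyR',(.134,.1305)),('panel',(.175,.168))):
    m=(w[...,1]<-b[1])&(w[...,1]>-b[0])&(w[...,0]>.461)&(w[...,0]<.479)&(abs(d)<.012);print(c,n,m.sum(),np.percentile(d[m],[10,50,90]) if m.any() else '')
print(state()['contact_force'],state()['tool_pos'])"
```

```text
wrist keyL 192 [-0.00456191 -0.00372571 -0.00306628]
wrist keyR 194 [-0.00513184 -0.00412186  0.00913974]
wrist panel 396 [-0.00793007 -0.00600415 -0.00508723]
side keyL 4 [-0.00582463 -0.0047568  -0.00414061]
side keyR 3 [-0.00889998 -0.00831851 -0.0065864 ]
side panel 28 [-0.00979677 -0.00760309 -0.00477853]
[-10.12380274   1.82096899  13.59992999] [ 0.47848393 -0.14611372  0.01445387]
```

The key face is now about 3.9 mm down, 2 mm above the panel instead of 6 mm, so it is fully pressed. Releasing along the normal.

Call:
jog_arm:
  motion: "0 0 0 -0.01 0 0 0; 0 0 0 -0.04 0 0 0; 0 0 0 -0.1 0 0 0; 0 0 0 -0.2 0 0 0; 0 0 0 -0.3 0 0 0"

```text
time: 15.2
tool_pos: [0.4469, -0.1459, 0.1618]
tool_rot: [0.106, -0.0, 0.994, -0.0]
contact_force: [1.6, 0.2, -0.2]
gripper_width: 0.001
grasp_force: 0.0
```

```bash
python3 -c "
from h import *
meas()
f=grab_frame('wrist');w=cloud(f)
d=(w-np.array([.47,-.146,.0505]))@np.array([-.2085,0,.978])
for a,b in((-.16,-.134),(-.175,-.168)):
  m=(w[...,1]>a)&(w[...,1]<b)&(w[...,0]>.461)&(w[...,0]<.479)&(abs(d)<.012);print(m.sum(),np.median(d[m]))
f=grab_frame('side');cv2.imwrite('pics/s8.png',f['color'][140:380,220:540,::-1].repeat(2,0).repeat(2,1))"
```

```text
top 130 (array([ 0.6105639 , -0.08708382]), np.float64(0.0013911744782566019)) 0.13891940689906357 [[0.6159, -0.0876, 0.0733]]
side 146 (array([ 0.61174154, -0.08802868]), np.float64(0.0015050139665553459)) 0.13801478064857936 [[0.6168, -0.0839, 0.073]]
wrist none
15.45 [ 0.44728592 -0.14602416  0.16015512] [-0.2485509   0.1563482  -1.21525779]
651 0.00018098844747842244
129 -0.005941463041031949
```

View pics/s8.png

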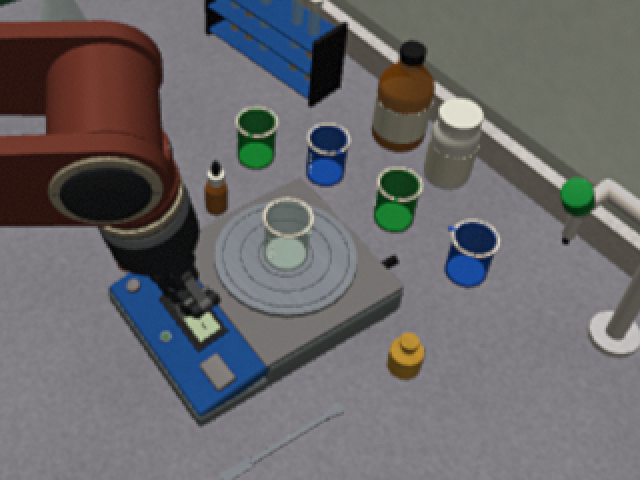

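The beaker stands concentric with the rings, with its base at crop (287,252). The key is back up, the arm is clear of everything, and the other things are where they were.

```bash
python3 -c "
from plant import *
print(job_done())"
```

```text
the job is handed in; nothing more can be done
None
```

The beaker was nudged upright to within about 1 mm of the pan's middle, then the tare key was pressed about 3.9 mm down and sprang back; the fingertips ended about 30 mm short of the stated TCP, so the push was roughly 45 mm above the pan, not the advised 10–25 mm; the job is handed in, no verdict returned.

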